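# Move a row of sockets into the travel tray, keeping their order

### The arm

A 7-joint arm with a two-finger parallel gripper is mounted at the origin on the work surface. World frame = base frame: x ahead of the robot, y to its left, z up, the work surface at z = 0. Lengths are in m, angles in rad, forces in N, time in s.
With the tool pointing down it reaches from about 0.35 to 0.9 m from the base axis. Payload 8.1 kg.
Tool frame: the origin (TCP) lies at the very end of the fingers, on their centre line; the grasp point (between the pads) lies 19 mm behind it (arm.grip_depth is the distance from the TCP to the grasp point, in m); x points along the fingers, z is the direction in which the jaws open and shut, and the axes are right-handed (so a half turn about x gives the same grasp; the last joint's range is limited). The gripper opens to 92 mm and grips with 3 to 60 N. Pads are 19 mm wide; open, the fingers measure 130 mm over their backs; the gripper's body (75 mm by 190 mm) begins 47 mm behind the grasp point.
Start: joints at [1.041, 0.434, 0.025, 1.573, -0.012, 1.134, -0.075], TCP at [0.259, -0.569, 0.227] pointing down, gripper open.
Joint ranges: [-2.62, 2.62], [-0.44, 2.09], [-1.27, 1.32], [0.08, 2.57], [-1.32, 4.46], [0.12, 2], [-2.74, 2.74]. Speed limits (rad/s): [2.22, 2.22, 3.01, 3.01, 3.14, 3.14, 3.14].

### API

Orientations are given as a rotation vector (axis times angle).
In Python, from cell import status, cams, arm gives the robot as it stands. The module is installed in compiled form; this text tells all that it offers.
- The arm moves only by the tool step_arm, never from a script. Its argument "rows" is a list of rows, each a list of 7 numbers: the gripper command: -1 is fully open, 1 is shut, values between are in proportion, then the shift along the tool's x, y, z as a fraction of full scale, then the turn, a rotation vector about the tool's x, y, z as a fraction of full scale. In form: [[grip, x, y, z, rx, ry, rz], ...]. A call has 1 to 12 rows; each row is the pose to reach, as a shift and turn from the pose commanded when the call began, along the tool's axes at that moment; what a row does not reach only later rows make up. Full scale, the value 1, is 80 cm for a shift and 60 degrees for a turn. A row lasts 1/12 s, in which the tool goes at most 41.7 mm and 7.16 degrees, less where a joint would pass 70% of its speed; a pose out of reach is approached as far as the arm can. A call with a number of a shift or a turn outside -1 to 1 is refused whole. A call with a gripper value outside its range is refused whole. The fingers move at their own pace and stop on an object; "newtons" is the grip in N (left out, the last holds). Time passes only in rows, so rows that repeat a pose let the fingers close. It gives the time, the measured TCP pose, the force and the opening at its end, in the units of the state.
- status.observe(): the state, without advancing time (a new reading comes with each control period).
- cams.get_image(name): name is "scene" or "side" or "wrist"; returns a dict with "pixels" (384x512x3 uint8, red, green, blue), "range_z" (384x512 float32, m along the optical axis (not along the pixel's ray), 0 where there is no reading), "camera_matrix" (3x3 intrinsics, pixels), "eye" and "attitude" of the camera in the world; the wrist camera has in their place "tool_from_camera" (4x4, takes a point from camera to tool coordinates, whose origin is the TCP and whose axes are the tool frame's). Camera axes: x right, y down, z forward; pixel columns grow to the right and rows downward; lengths in m; the calibration is good to about 2 mm. A picture is of the moment at which its call begins: read the wrist's pose just before it.
- arm.sign_off(): hands the job in, once; it reports no verdict.
The state is a dict: "clock": time; "joints": joint angles; "dq": joint speeds; "joint_efforts": joint torques, N m; "position": TCP position; "ee_rot": TCP orientation; "force": force on the tool from outside, world axes, zero at the start; "ft_torque": the same for the moment, N m; "width": opening from 0.0 (shut) to 1.0 (fully open).
Only numpy, scipy, OpenCV 4.12 (cv2) and the standard library are available. Lean on these libraries where they do the work, as an engineer would, in place of code of your own. Each camera call takes 0.05 s, during which the arm holds its last target.

### The job

Move the four sockets from the old rail into the red travel tray, one upright in each pocket, hexagonal mouth up, keeping their order counted from the handle: the socket nearest the old rail's ring goes into the pocket nearest the tray's bow handle, the next one into the next pocket, and so on to the far end. Leave them all standing on the pocket floors.

Things in the scene. Friction and masses are not known exactly. Their poses are not given: they have to be found in the camera images.
- socket_slim: Loose chrome steel deep socket, a straight round can 28 mm in diameter at its upper half and 84 mm high (the longest and slimmest, straight-sided; grip its upper half), dark hexagonal mouth on top. It stands upright in cup_a at the start. Origin: centre of its underside, z up along its axis. About 0.1 to 0.35 kg.
- socket_small: Loose chrome steel deep socket, a stepped round can 31 mm in diameter at its upper half and 56 mm high (short and fairly slim, its lower half stepped in to 28 mm; grip its upper half), dark hexagonal mouth on top. It stands upright in cup_b at the start. Origin: centre of its underside, z up along its axis. About 0.1 to 0.35 kg.
- socket_long: Loose chrome steel deep socket, a stepped round can 35 mm in diameter at its upper half and 74 mm high (thick and long, its lower half stepped in to 29 mm; grip its upper half), dark hexagonal mouth on top. It stands upright in cup_c at the start. Origin: centre of its underside, z up along its axis. About 0.1 to 0.35 kg.
- socket_wide: Loose chrome steel deep socket, a straight round can 38 mm in diameter at its upper half and 58 mm high (short and the thickest, straight-sided; grip its upper half), dark hexagonal mouth on top. It stands upright in cup_d at the start. Origin: centre of its underside, z up along its axis. About 0.1 to 0.35 kg.
- cup_a: Fixed black square cup of the old rail in which socket_slim stands at the start; 56 mm along the row (x) by 62 mm across it (y), 18 mm high, walls and floor 4 mm thick. Origin: centre of its underside, which is 4 mm above the table (so the cup's floor is 8 mm and its rim 22 mm above the table). The four cups stand in one straight row at 58 mm spacing on a flat aluminium strip; which cup is where in the row changes, and the cup keeps its place after its socket is gone.
- cup_b: Fixed black square cup of the old rail in which socket_small stands at the start; 56 mm along the row (x) by 62 mm across it (y), 18 mm high, walls and floor 4 mm thick. Origin: centre of its underside, which is 4 mm above the table (so the cup's floor is 8 mm and its rim 22 mm above the table). The four cups stand in one straight row at 58 mm spacing on a flat aluminium strip; which cup is where in the row changes, and the cup keeps its place after its socket is gone.
- cup_c: Fixed black square cup of the old rail in which socket_long stands at the start; 56 mm along the row (x) by 62 mm across it (y), 18 mm high, walls and floor 4 mm thick. Origin: centre of its underside, which is 4 mm above the table (so the cup's floor is 8 mm and its rim 22 mm above the table). The four cups stand in one straight row at 58 mm spacing on a flat aluminium strip; which cup is where in the row changes, and the cup keeps its place after its socket is gone.
- cup_d: Fixed black square cup of the old rail in which socket_wide stands at the start; 56 mm along the row (x) by 62 mm across it (y), 18 mm high, walls and floor 4 mm thick. Origin: centre of its underside, which is 4 mm above the table (so the cup's floor is 8 mm and its rim 22 mm above the table). The four cups stand in one straight row at 58 mm spacing on a flat aluminium strip; which cup is where in the row changes, and the cup keeps its place after its socket is gone.
- ring: Fixed flat steel hanging ring, 48 mm across and 17 mm high, at one end of the old rail, in line with the row of cups, 51 mm from the centre of the end cup; the other end has only a plain black rubber stop. Which end has the ring changes. Origin: centre of the ring, on the table.
- tray: Fixed red travel tray, empty at the start: one straight row of four square open pockets, 236 mm long (x) by 62 mm wide (y), 18 mm high; walls and floor 4 mm thick, each pocket 54 by 54 mm inside, pocket centres at x = +87, +29, -29 and -87 mm, y = 0. A red bow handle, 16 mm high, sticks out 40 mm at the +x end only. Origin: centre of its underside, on the table; pocket floor 4 mm above it.
There are look-alikes about, which are no part of the job. What is shaped like the socket_small but green or turquoise is not meant.

How it is judged:
At the end, for the whole second after the job is handed in: Each socket stands in the pocket whose number from the bow handle equals that of its starting cup from the ring: within 15 mm of the pocket centre along and across, underside less than 9 mm above the tray's, mouth up, within 0.12 rad of vertical, at rest (((horizontal distance between cup_a and ring between 0.031 and 0.071 m and x of socket_slim in the frame of tray between 0.072 and 0.102 m) or (horizontal distance between cup_a and ring between 0.089 and 0.129 m and x of socket_slim in the frame of tray between 0.014 and 0.044 m) or (horizontal distance between cup_a and ring between 0.147 and 0.187 m and x of socket_slim in the frame of tray between -0.044 and -0.014 m) or (horizontal distance between cup_a and ring between 0.205 and 0.245 m and x of socket_slim in the frame of tray between -0.102 and -0.072 m)) and y of socket_slim in the frame of tray between -0.015 and 0.015 m and z of socket_slim in the frame of tray between 0 and 0.009 m and angle between each of socket_slim, socket_small, socket_long, socket_wide's own z axis and vertical below 0.12 rad and linear speed of each of socket_slim, socket_small, socket_long, socket_wide below 0.02 m/s and angular speed of each of socket_slim, socket_small, socket_long, socket_wide below 0.2 rad/s and ((horizontal distance between cup_b and ring between 0.031 and 0.071 m and x of socket_small in the frame of tray between 0.072 and 0.102 m) or (horizontal distance between cup_b and ring between 0.089 and 0.129 m and x of socket_small in the frame of tray between 0.014 and 0.044 m) or (horizontal distance between cup_b and ring between 0.147 and 0.187 m and x of socket_small in the frame of tray between -0.044 and -0.014 m) or (horizontal distance between cup_b and ring between 0.205 and 0.245 m and x of socket_small in the frame of tray between -0.102 and -0.072 m)) and y of socket_small in the frame of tray between -0.015 and 0.015 m and z of socket_small in the frame of tray between 0 and 0.009 m and ((horizontal distance between cup_c and ring between 0.031 and 0.071 m and x of socket_long in the frame of tray between 0.072 and 0.102 m) or (horizontal distance between cup_c and ring between 0.089 and 0.129 m and x of socket_long in the frame of tray between 0.014 and 0.044 m) or (horizontal distance between cup_c and ring between 0.147 and 0.187 m and x of socket_long in the frame of tray between -0.044 and -0.014 m) or (horizontal distance between cup_c and ring between 0.205 and 0.245 m and x of socket_long in the frame of tray between -0.102 and -0.072 m)) and y of socket_long in the frame of tray between -0.015 and 0.015 m and z of socket_long in the frame of tray between 0 and 0.009 m and ((horizontal distance between cup_d and ring between 0.031 and 0.071 m and x of socket_wide in the frame of tray between 0.072 and 0.102 m) or (horizontal distance between cup_d and ring between 0.089 and 0.129 m and x of socket_wide in the frame of tray between 0.014 and 0.044 m) or (horizontal distance between cup_d and ring between 0.147 and 0.187 m and x of socket_wide in the frame of tray between -0.044 and -0.014 m) or (horizontal distance between cup_d and ring between 0.205 and 0.245 m and x of socket_wide in the frame of tray between -0.102 and -0.072 m)) and y of socket_wide in the frame of tray between -0.015 and 0.015 m and z of socket_wide in the frame of tray between 0 and 0.009 m); the robot touches nothing.
It also fails if it takes over 112 s, if anything falls off the work surface, if the arm or the gripper's body presses on something with over 40 N, if the wrist force passes 120 N, or if a joint passes its speed limit or range.

## Working session

There is one attempt and no reset: what is moved stays moved. The work goes in short steps, Python scripts to look and compute and a tool call to move; the robot and the scene stay as the last step left them, time stands still between calls to the robot, and variables do not carry over. Pictures are saved under pics/ and viewed, and the job is handed in when it is done.

Besides the shell and the picture viewer there is one more tool, called after "Request:" as name([rows], argument=value, ...), one row to a line, values as JSON. step_arm: Moves the arm, as the interface text tells. Its arguments: {"type":"object","properties":{"rows":{"type":"array","items":{"type":"array","items":{"type":"number"}}},"newtons":{"type":"number"}},"required":["rows"]}

```bash
mkdir -p pics; python3 - <<'E'
from cell import status,cams,arm
import cv2,numpy as np
s=status.observe();print(s)
for n in ["scene","side","wrist"]:
    d=cams.get_image(n);cv2.imwrite(f"pics/{n}0.png",d["pixels"][:,:,::-1])
    np.savez(f"{n}0.npz",**d)
    print(n,{k:v for k,v in d.items() if k not in("pixels","range_z")})
E
```

```text
{'clock': 0.0, 'joints': array([ 1.04139476,  0.43520169,  0.02498919,  1.5741118 , -0.01160214,
        1.13400655, -0.07509535]), 'dq': array([-5.76769898e-05, -4.29490185e-04,  1.25485055e-03, -2.47297829e-04,
        6.85298123e-04, -6.73234345e-04, -9.55163149e-05]), 'joint_efforts': array([ 7.74530308e-04, -6.67851305e+01,  9.84709673e-01, -3.14457500e+01,
       -6.07560785e-02,  4.28892660e-02,  1.28191700e-04]), 'position': array([ 0.25844847, -0.56848607,  0.22595271]), 'ee_rot': array([ 0.89017442,  1.38281057, -0.88897742]), 'force': array([0.12123448, 0.29952912, 0.65269018]), 'ft_torque': array([ 0.02014557, -0.04388428, -0.05770972]), 'width': 1.0008259753962452}
scene {'camera_matrix': array([[484.04071924,   0.        , 257.6851556 ],
       [  0.        , 484.04071924, 188.24536424],
       [  0.        ,   0.        ,   1.        ]]), 'eye': array([1.40032206, 0.19826012, 0.75046826]), 'attitude': array([-1.51748892, -1.87750561,  0.88283754])}
side {'camera_matrix': array([[349.51234039,   0.        , 257.41138953],
       [  0.        , 349.51234039, 193.13325946],
       [  0.        ,   0.        ,   1.        ]]), 'eye': array([0.25301332, 0.66839993, 0.68050366]), 'attitude': array([-0.56031204,  2.65453212, -1.17137562])}
wrist {'camera_matrix': array([[321.65620361,   0.        , 246.14037644],
       [  0.        , 321.65620361, 187.97848058],
       [  0.        ,   0.        ,   1.        ]]), 'tool_from_camera': array([[ 8.18617622e-04, -3.08356577e-01,  9.51270493e-01,
        -1.57667534e-01],
       [-4.67939643e-04, -9.51270826e-01, -3.08356282e-01,
         8.27713279e-02],
       [ 9.99999555e-01, -1.92711289e-04, -9.23019328e-04,
        -6.11737104e-04],
       [ 0.00000000e+00,  0.00000000e+00,  0.00000000e+00,
         1.00000000e+00]])}
```

View pics/scene0.png

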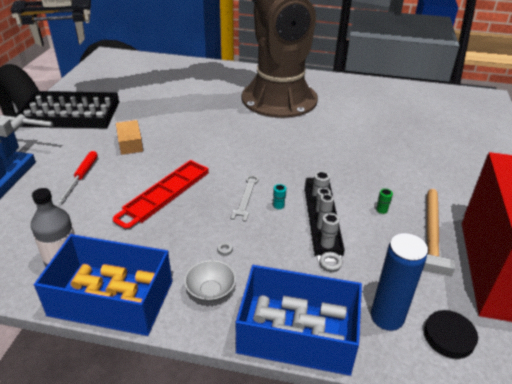

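View pics/side0.png

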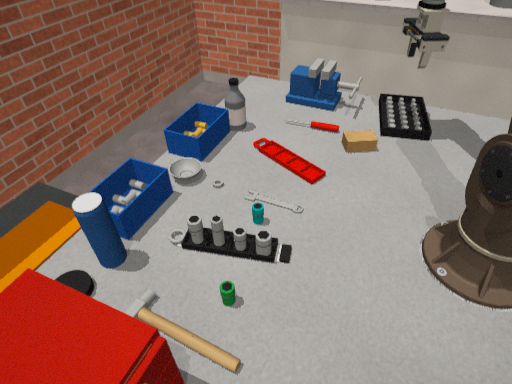

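View pics/wrist0.png

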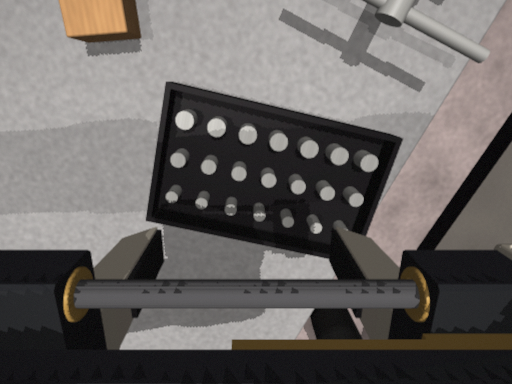

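The ring is at scene (330,262) and side (177,236), at the camera-side end of the rail. The tray's bow handle is at scene (125,217). The turquoise (279,196) and green (384,201) cans are decoys. Next I'll measure everything.

```bash
cat > h.py <<'E'
import numpy as np,cv2
from scipy.spatial.transform import Rotation as R
def world(d,pose=None):
    """HxWx3 world points from range_z"""
    K=d["camera_matrix"];z=d["range_z"];v,u=np.mgrid[:z.shape[0],:z.shape[1]]
    p=np.stack([(u-K[0,2])/K[0,0]*z,(v-K[1,2])/K[1,1]*z,z],-1)
    Rm,t=campose(d,pose)
    return p@Rm.T+t
def campose(d,pose=None):
    if "eye" in d: return R.from_rotvec(d["attitude"]).as_matrix(),np.array(d["eye"])
    T=d["tool_from_camera"];Rt=R.from_rotvec(pose[1]).as_matrix()
    return Rt@T[:3,:3],Rt@T[:3,3]+pose[0]
def ray(d,uv,h,pose=None):
    K=d["camera_matrix"];Rm,t=campose(d,pose)
    uv=np.atleast_2d(uv).astype(float)
    r=np.c_[(uv[:,0]-K[0,2])/K[0,0],(uv[:,1]-K[1,2])/K[1,1],np.ones(len(uv))]@Rm.T
    return t+r*((h-t[2])/r[:,2])[:,None]
def proj(d,P,pose=None):
    Rm,t=campose(d,pose);c=(np.atleast_2d(P)-t)@Rm;K=d["camera_matrix"]
    return c[:,:2]/c[:,2:]*[K[0,0],K[1,1]]+[K[0,2],K[1,2]]
E
python3 - <<'E'
import numpy as np,cv2
from h import *
for n in ["scene","side"]:
    d=dict(np.load(f"{n}0.npz"));W=world(d);hsv=cv2.cvtColor(d["pixels"],cv2.COLOR_RGB2HSV)
    print(n,"table z",np.median(W[200:300:,180:300,2]))
    m=((hsv[...,0]<8)|(hsv[...,0]>172))&(hsv[...,1]>150)&(hsv[...,2]>60)
    m&=(d["range_z"]>0)&(W[...,2]<0.03)
    num,l,st,c=cv2.connectedComponentsWithStats(m.astype(np.uint8))
    for i in range(1,num):
        if st[i,4]>150:
            P=W[l==i];print(st[i],P.min(0).round(3),P.max(0).round(3))
            top=P[P[:,2]>0.013];print(cv2.minAreaRect((top[:,:2]*1000).astype(np.float32)))
    # objects above table near the rail
    reg=(W[...,0]>.35)&(W[...,0]<.95)&(abs(W[...,1]-.1)<.25)&(W[...,2]>0.045)&(W[...,2]<.13)&(d["range_z"]>0)
    num,l,st,c=cv2.connectedComponentsWithStats(reg.astype(np.uint8))
    for i in range(1,num):
        if st[i,4]>30:
            P=W[l==i];print(st[i],"c",np.median(P,0).round(3),"zmax",P[:,2].max().round(3))
    s=(slice(160,285),slice(280,400)) if n=="scene" else (slice(195,310),slice(165,300))
    cv2.imwrite(f"pics/{n}0c.png",cv2.resize(d["pixels"][s][...,::-1],None,fx=5,fy=4.6,interpolation=cv2.INTER_CUBIC))
E
```

```text
scene table z -6.287650126335365e-05
[477  12  31   9 201] [-1.816  0.942 -0.266] [-1.753  1.115 -0.215]
((0.0, 0.0), (0.0, 0.0), 0.0)
[ 75 151  22  28 269] [ 0.443 -0.429  0.007] [ 0.548 -0.406  0.029]
((495.56414794921875, -416.9090270996094), (106.2848129272461, 20.368051528930664), 3.562398910522461)
[ 113  160   95   68 2127] [ 0.418 -0.266 -0.002] [ 0.691 -0.111  0.02 ]
((556.973388671875, -192.1039581298828), (66.4971694946289, 278.5645446777344), 65.6673583984375)
[479 306  33  15 323] [0.757 0.509 0.   ] [0.764 0.568 0.03 ]
((761.07958984375, 536.7996215820312), (55.21687316894531, 6.950554370880127), 87.90393829345703)
[313 171  27  66 937] c [0.596 0.197 0.066] zmax 0.093
[273 184  13  12 124] c [0.536 0.089 0.054] zmax 0.058
[379 189  14  11 125] c [0.497 0.329 0.054] zmax 0.058
[ 103  245   67   76 1845] c [ 0.892 -0.099  0.072] zmax 0.092
[ 235  265  127   96 4817] c [0.902 0.181 0.072] zmax 0.094
[374 269  34  48 946] c [0.829 0.327 0.089] zmax 0.13
side table z -0.0010682732594500255
[311 122  28  10 175] [ 0.444 -0.428  0.004] [ 0.543 -0.402  0.026]
((493.25909423828125, -416.40631103515625), (98.18173217773438, 23.109432220458984), 6.5117926597595215)
[ 253  138   73   46 1185] [ 0.418 -0.268 -0.003] [ 0.684 -0.11   0.018]
((552.631591796875, -191.48867797851562), (64.71510314941406, 273.339111328125), 66.39369201660156)
[164 120  47  30 660] c [ 0.855 -0.082  0.07 ] zmax 0.091
[  89  158   81   96 2198] c [0.805 0.181 0.072] zmax 0.13
[252 203  12  11 104] c [0.525 0.091 0.054] zmax 0.057
[187 215  16  20 261] c [0.631 0.22  0.077] zmax 0.083
[210 215  14  22 227] c [0.578 0.205 0.079] zmax 0.093
[233 227  13  15 155] c [0.526 0.194 0.062] zmax 0.065
[255 230  17  17 235] c [0.469 0.185 0.064] zmax 0.068
[220 281  15  15 183] c [0.486 0.332 0.054] zmax 0.058
```

View pics/side0c.png

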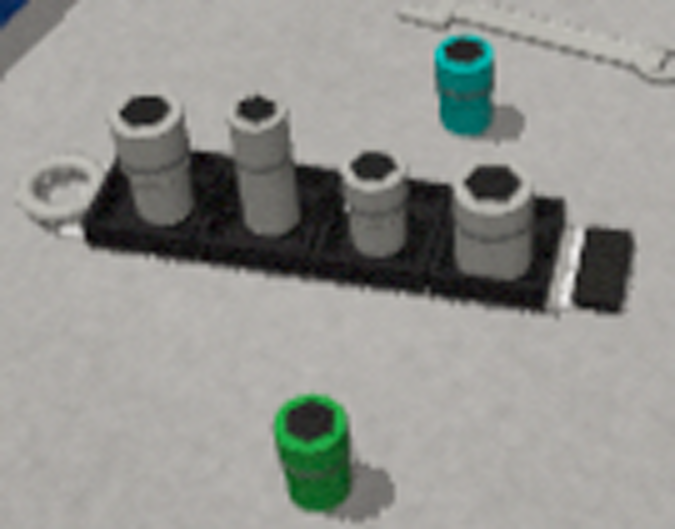

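View pics/scene0c.png

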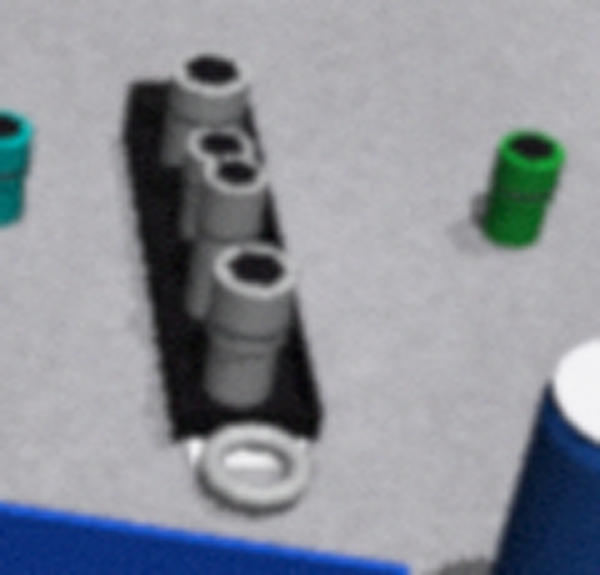

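Side heights above the table, in order from the ring: long (0.083) at (196,225), slim (0.093) at (217,226), small (0.065) at (239,235), wide (0.068) at (263,238). The crop confirms this, all four being grey and in the cups. I'll now get precise centres from the mouths in the side and scene views, and work out the tool axes.

```bash
cat >> h.py <<'E'
def plan(target,jaw_deg=None):
    """shift/turn fractions from the current measured pose; tool x down, tool z at yaw jaw_deg"""
    from cell import status
    s=status.observe();p=s["position"];Rt=R.from_rotvec(s["ee_rot"]).as_matrix()
    x=np.array([0,0,-1.]);z=Rt[:,2]*[1,1,0]
    if jaw_deg is not None:
        a=np.radians(jaw_deg);z=np.array([np.cos(a),np.sin(a),0])
    z=z/np.linalg.norm(z)
    if z@Rt[:,2]<0: z=-z
    G=np.c_[x,np.cross(z,x),z]
    sh=Rt.T@(np.array(target)-p)/.8
    rv=R.from_matrix(Rt.T@G).as_rotvec()/np.radians(60)
    print("t",round(s["clock"],2),"pos",p.round(4),"jaw",np.degrees(np.arctan2(Rt[1,2],Rt[0,2])).round(2),"w",round(s["width"],3),"F",s["force"].round(1))
    print("shift",sh.round(4),"turn",rv.round(4))
E
python3 - <<'E'
import numpy as np,cv2
from h import *
from cell import status
s=status.observe();print(R.from_rotvec(s["ee_rot"]).as_matrix().round(3))
tops=dict(long=(.082,(196,220)),slim=(.092,(217,220)),small=(.064,(239,230)),wide=(.066,(264,235)))
C={}
for n in ["side","scene"]:
    d=dict(np.load(f"{n}0.npz"));g=cv2.cvtColor(d["pixels"],cv2.COLOR_RGB2GRAY)
    for k,(h,uv) in tops.items():
        if n=="scene":
            uv=proj(d,C[k])[0]
        u,v=map(int,np.round(uv)); 
        big=cv2.resize(g[v-12:v+13,u-12:u+13],None,fx=4,fy=4,interpolation=cv2.INTER_CUBIC)
        num,l,st,c=cv2.connectedComponentsWithStats((big<75).astype(np.uint8))
        out=[]
        for i in range(1,num):
            if st[i,4]>150 and st[i,4]<1500:
                q=(c[i]-1.5)/4+[u-12,v-12]; w=ray(d,q,h)[0]; out.append((st[i,4],q.round(1),w.round(4)))
        out.sort(key=lambda o:np.linalg.norm(o[1]-uv)); print(n,k,out[:2])
        if n=="side": C[k]=out[0][2]
# ring
E
python3 -c "
from h import *
plan([.50,-.17,.32],65.7)"
```

```text
[[-0.001  0.91   0.414]
 [ 0.001  0.414 -0.91 ]
 [-1.    -0.    -0.001]]
side long [(np.int32(675), array([193.4, 218.7]), array([0.6369, 0.2121, 0.082 ])), (np.int32(609), array([204.4, 229.8]), array([0.5946, 0.2324, 0.082 ]))]
side slim [(np.int32(419), array([215.8, 218.2]), array([0.5831, 0.1978, 0.092 ])), (np.int32(241), array([224.9, 231.2]), array([0.5445, 0.2248, 0.092 ]))]
side small [(np.int32(556), array([239.1, 230.7]), array([0.5284, 0.189 , 0.064 ])), (np.int32(1208), array([229.9, 237.2]), array([0.539 , 0.2155, 0.064 ]))]
side wide [(np.int32(902), array([263. , 234.4]), array([0.4714, 0.1789, 0.066 ])), (np.int32(980), array([273.3, 242.7]), array([0.4401, 0.1924, 0.066 ]))]
scene long [(np.int32(770), array([330.9, 217.9]), array([0.6395, 0.2122, 0.082 ])), (np.int32(474), array([333.1, 209.1]), array([0.6106, 0.2145, 0.082 ]))]
scene slim [(np.int32(391), array([326.8, 197. ]), array([0.5858, 0.1979, 0.092 ])), (np.int32(419), array([323.7, 190.9]), array([0.5662, 0.1895, 0.092 ]))]
scene small [(np.int32(419), array([323.7, 190.9]), array([0.5308, 0.1891, 0.064 ])), (np.int32(192), array([328.9, 186.3]), array([0.5115, 0.1991, 0.064 ]))]
scene wide [(np.int32(599), array([321.9, 174.9]), array([0.474 , 0.1792, 0.066 ])), (np.int32(814), array([312.4, 182.4]), array([0.5079, 0.1606, 0.066 ]))]
t 0.15 pos [ 0.2585 -0.5686  0.2261] jaw -65.55 w 1.0 F [ 0.7 -0.2  0.3]
shift [-0.117   0.481  -0.3288] turn [ 8.125e-01 -1.000e-03  6.000e-04]
```

Both views agree within 2.5 mm. Moving over the tray for a wrist view.

```bash
python3 -c "
from h import *
plan([.585,-.205,.25],65.7)"
```

```text
t 0.15 pos [ 0.2585 -0.5686  0.2261] jaw -65.55 w 1.0 F [ 0.7 -0.2  0.3]
shift [-0.0296  0.5596 -0.2449] turn [ 8.125e-01 -1.000e-03  6.000e-04]
```

Request:
step_arm([
  [-1,-0.03,0.56,-0.245,0.812,0,0],
  [-1,-0.03,0.56,-0.245,0.812,0,0],
  [-1,-0.03,0.56,-0.245,0.812,0,0],
  [-1,-0.03,0.56,-0.245,0.812,0,0],
  [-1,-0.03,0.56,-0.245,0.812,0,0],
  [-1,-0.03,0.56,-0.245,0.812,0,0],
  [-1,-0.03,0.56,-0.245,0.812,0,0],
  [-1,-0.03,0.56,-0.245,0.812,0,0],
  [-1,-0.03,0.56,-0.245,0.812,0,0],
  [-1,-0.03,0.56,-0.245,0.812,0,0],
  [-1,-0.03,0.56,-0.245,0.812,0,0],
  [-1,-0.03,0.56,-0.245,0.812,0,0],
])

```text
clock: 1.15
position: [0.5857, -0.2039, 0.2507]
ee_rot: [1.514, 0.978, -1.514]
force: [0.6, -1.2, -0.3]
width: 1.0
```

Request:
step_arm([
  [-1,0,0,0,0,0,0],
  [-1,0,0,0,0,0,0],
  [-1,0,0,0,0,0,0],
  [-1,0,0,0,0,0,0],
  [-1,0,0,0,0,0,0],
  [-1,0,0,0,0,0,0],
])

```text
clock: 1.65
position: [0.584, -0.2071, 0.2507]
ee_rot: [1.515, 0.977, -1.516]
force: [0.5, -0.4, 0.1]
width: 0.999
```

```bash
python3 - <<'E'
from cell import status,cams
from h import *
plan([.585,-.205,.25],65.7)
s=status.observe();d=cams.get_image("wrist");pose=(s["position"],s["ee_rot"])
np.savez("wrist1.npz",p=s["position"],r=s["ee_rot"],**d)
cv2.imwrite("pics/wrist1.png",d["pixels"][:,:,::-1])
W=world(d,pose);hsv=cv2.cvtColor(d["pixels"],cv2.COLOR_RGB2HSV)
m=((hsv[...,0]<8)|(hsv[...,0]>172))&(hsv[...,1]>150)&(hsv[...,2]>60)&(d["range_z"]>0)&(W[...,2]<.04)
num,l,st,c=cv2.connectedComponentsWithStats(m.astype(np.uint8))
i=1+st[1:,4].argmax();P=W[l==i]
print(st[i],np.percentile(P[:,2],[1,50,99]))
top=P[P[:,2]>.0165]
print(cv2.minAreaRect((P[:,:2]*1000).astype(np.float32)),cv2.minAreaRect((top[:,:2]*1000).astype(np.float32)))
# pocket floors: holes in contour of rim pixels
rim=((l==i)&(W[...,2]>.013)).astype(np.uint8)
cs,hi=cv2.findContours(rim,cv2.RETR_CCOMP,cv2.CHAIN_APPROX_NONE)
for k,cc in enumerate(cs):
    a=cv2.contourArea(cc)
    if hi[0][k][3]>=0 and a>200:
        w=ray(d,cc[:,0,:],.018,pose)[:,:2]; r=cv2.minAreaRect((w*1000).astype(np.float32)); print("hole",a,r, cv2.boundingRect(cc))
E
```

```text
t 1.65 pos [ 0.584  -0.2071  0.2507] jaw -114.4 w 0.999 F [ 0.5 -0.4  0.1]
shift [ 0.0009  0.     -0.0029] turn [-0.0016  0.0004  0.    ]
[ 219   63   52  211 9201] [0.00166236 0.00399469 0.0186242 ]
((549.8165893554688, -190.4761962890625), (63.61501693725586, 286.6436767578125), 66.32470703125) ((553.6046142578125, -193.0889892578125), (61.75011444091797, 272.2537536621094), 66.2588882446289)
hole 1420.0 ((459.2185363769531, -151.75341796875), (56.19691848754883, 55.2596321105957), 65.6053466796875) (226, 234, 42, 37)
hole 1594.5 ((512.3111572265625, -174.63128662109375), (55.157772064208984, 55.44670104980469), 66.72481536865234) (225, 193, 43, 40)
hole 1824.0 ((565.0045776367188, -198.23687744140625), (56.14273452758789, 54.40061569213867), 65.59149169921875) (223, 149, 46, 43)
hole 2066.0 ((617.0802612304688, -221.23098754882812), (55.784271240234375, 54.49162292480469), 65.58473205566406) (222, 101, 47, 47)
hole 836.0 ((658.8327026367188, -239.23052978515625), (38.14140701293945, 31.904495239257812), 65.57413482666016) (228, 70, 34, 30)
```

View pics/wrist1.png

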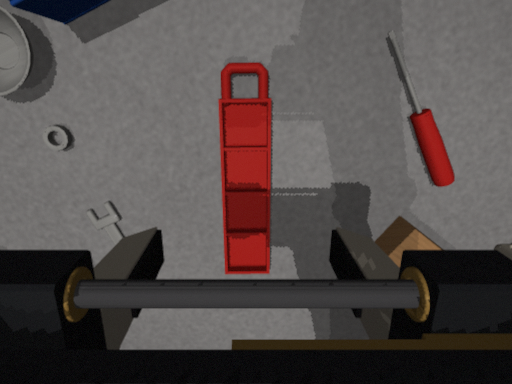

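The wrist view shows the tray upright in the image, with its handle at (245,80), pocket 1 at (245,124) and pocket 4 at (247,252). In world coordinates, P1 is (.617,-.221) and P4 is (.459,-.152). Next is a wrist look at the rail.

```bash
python3 -c "
from h import *
plan([.605,.205,.25],101.5)"
```

```text
t 1.7 pos [ 0.5842 -0.207   0.2508] jaw -114.38 w 1.002 F [ 0.4 -0.4 -0.3]
shift [ 0.0009 -0.1889 -0.4798] turn [-5.98e-01  3.00e-04 -1.00e-04]
```

Request:
step_arm([
  [-1,0,-0.189,-0.48,-0.598,0,0],
  [-1,0,-0.189,-0.48,-0.598,0,0],
  [-1,0,-0.189,-0.48,-0.598,0,0],
  [-1,0,-0.189,-0.48,-0.598,0,0],
  [-1,0,-0.189,-0.48,-0.598,0,0],
  [-1,0,-0.189,-0.48,-0.598,0,0],
  [-1,0,-0.189,-0.48,-0.598,0,0],
  [-1,0,-0.189,-0.48,-0.598,0,0],
  [-1,0,-0.189,-0.48,-0.598,0,0],
  [-1,0,-0.189,-0.48,-0.598,0,0],
  [-1,0,-0.189,-0.48,-0.598,0,0],
  [-1,0,-0.189,-0.48,-0.598,0,0],
])

```text
clock: 2.7
position: [0.6041, 0.2093, 0.2504]
ee_rot: [1.056, 1.301, -1.055]
force: [0.5, -1.8, -0.0]
width: 1.0
```

Request:
step_arm([
  [-1,0,0,0,0,0,0],
  [-1,0,0,0,0,0,0],
  [-1,0,0,0,0,0,0],
  [-1,0,0,0,0,0,0],
])

```text
clock: 3.03
position: [0.6052, 0.2048, 0.2509]
ee_rot: [1.06, 1.297, -1.06]
force: [1.0, 0.0, 1.0]
width: 0.999
```

```bash
python3 - <<'E'
from cell import status,cams
from h import *
plan([.605,.205,.25],101.5)
s=status.observe();d=cams.get_image("wrist");pose=(s["position"],s["ee_rot"])
np.savez("wrist2.npz",p=s["position"],r=s["ee_rot"],**d)
cv2.imwrite("pics/wrist2.png",d["pixels"][:,:,::-1])
W=world(d,pose);g=cv2.cvtColor(d["pixels"],cv2.COLOR_RGB2GRAY)
# black cups: angle
m=(g<60)&(W[...,2]>.005)&(W[...,2]<.025)&(d["range_z"]>0)&(abs(W[...,0]-.556)<.17)&(abs(W[...,1]-.195)<.09)
P=W[m];print("cups",cv2.minAreaRect((P[:,:2]*1000).astype(np.float32)))
for k,h,c,D in [("long",.082,(.638,.212),35),("slim",.092,(.5845,.198),28),("small",.064,(.5296,.189),31),("wide",.066,(.4727,.179),38)]:
    q=(abs(W[...,2]-h)<.004)&(np.hypot(W[...,0]-c[0],W[...,1]-c[1])<.03)
    P=W[q]
    if len(P)<10: print(k,"none");continue
    cc,r=cv2.minEnclosingCircle((P[:,:2]*1000).astype(np.float32)); print(k,np.round(cc,1),round(r*2,1),D,P[:,2].max().round(4), "px",proj(d,[cc[0]/1e3,cc[1]/1e3,h],pose).round(0))
E
```

```text
t 3.03 pos [0.6052 0.2048 0.2509] jaw -78.53 w 0.999 F [1. 0. 1.]
shift [ 0.0011 -0.0002 -0.0003] turn [-0.0004  0.0005 -0.0002]
cups ((563.7018432617188, 196.05419921875), (282.7852783203125, 62.09806823730469), 12.606925964355469)
long [637.6 212.1] 34.5 35 0.0842 px [[246. 135.]]
slim [584.4 198.1] 27.7 28 0.094 px [[249. 190.]]
small [529.3 188.8] 31.0 31 0.0664 px [[247. 227.]]
wide [472.7 179. ] 37.6 38 0.0678 px [[246. 271.]]
```

View pics/wrist2.png

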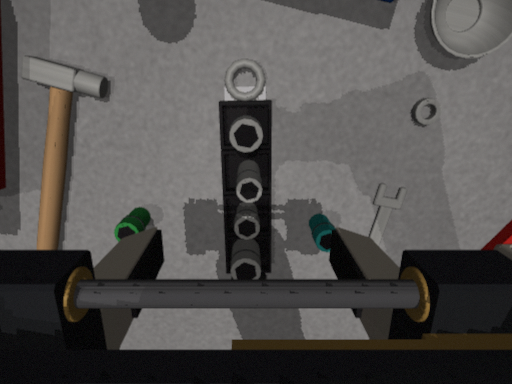

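Wrist-measured diameters (34.5/27.7/31.0/37.6) match the identities. The order from the ring is long (246,135), slim (249,190), small (247,227), wide (246,271), and the green and turquoise decoys are off to the sides. Starting with long.

```bash
python3 -c "
from h import *
plan([.6376,.2121,.25],102.3)"
```

```text
t 3.08 pos [0.6051 0.2052 0.2508] jaw -78.49 w 0.994 F [-0.1  0.7 -0.7]
shift [ 0.0011  0.0415 -0.0004] turn [-0.0132  0.0003 -0.0002]
```

Request:
step_arm([
  [-1,0.0,0.0415,0,-0.013,0,0],
  [-1,0.04,0.0415,0,-0.013,0,0],
  [-1,0.085,0.0415,0,-0.013,0,0],
  [-1,0.13,0.0415,0,-0.013,0,0],
  [-1,0.17,0.0415,0,-0.013,0,0],
  [-1,0.2,0.0415,0,-0.013,0,0],
  [-1,0.225,0.0415,0,-0.013,0,0],
  [-1,0.245,0.0415,0,-0.013,0,0],
  [-1,0.256,0.0415,0,-0.013,0,0],
  [-1,0.256,0.0415,0,-0.013,0,0],
  [-1,0.256,0.0415,0,-0.013,0,0],
])

```text
clock: 4.0
position: [0.6376, 0.2129, 0.0462]
ee_rot: [1.049, 1.304, -1.049]
force: [0.7, -0.0, 0.8]
width: 0.999
```

Request:
step_arm([
  [0.3,0,0,0,0,0,0],
  [0.5,0,0,0,0,0,0],
  [0.6,0,0,0,0,0,0],
  [0.7,0,0,0,0,0,0],
  [0.8,0,0,0,0,0,0],
  [1,0,0,0,0,0,0],
  [1,0,0,0,0,0,0],
  [1,0,0,0,0,0,0],
  [1,0,0,0,0,0,0],
  [1,0,0,0,0,0,0],
], newtons=30)

```text
clock: 4.83
position: [0.6373, 0.213, 0.0458]
ee_rot: [1.048, 1.304, -1.049]
force: [-0.5, -0.6, 0.3]
width: 0.378
```

Request:
step_arm([
  [1,-0.03,0,0,0,0,0],
  [1,-0.06,0,0,0,0,0],
  [1,-0.1,0,0,0,0,0],
  [1,-0.14,0,0,0,0,0],
  [1,-0.15,0,0,0,0,0],
  [1,-0.15,0,0,0,0,0],
])

```text
clock: 5.33
position: [0.6389, 0.2139, 0.169]
ee_rot: [1.052, 1.301, -1.044]
force: [0.2, 1.1, -3.0]
width: 0.373
```

```bash
python3 -c "
from h import *
plan([.617,-.221,.16],66.1)"
```

```text
t 5.33 pos [0.6389 0.2139 0.169 ] jaw -77.62 w 0.373 F [ 0.2  1.1 -3. ]
shift [ 0.01   -0.1434  0.5251] turn [ 0.6047 -0.0025 -0.0046]
```

Request:
step_arm([
  [1,0,-0.01,0.04,0.05,0,0],
  [1,0,-0.025,0.085,0.12,0,0],
  [1,0,-0.035,0.13,0.2,0,0],
  [1,0,-0.05,0.18,0.27,0,0],
  [1,0,-0.062,0.23,0.33,0,0],
  [1,0,-0.077,0.28,0.39,0,0],
  [1,0,-0.09,0.33,0.44,0,0],
  [1,0,-0.104,0.38,0.5,0,0],
  [1,0,-0.117,0.43,0.55,0,0],
  [1,0,-0.13,0.475,0.6,0,0],
  [1,0,-0.14,0.51,0.605,0,0],
  [1,0,-0.1434,0.525,0.605,0,0],
])

```text
clock: 6.33
position: [0.6125, -0.2282, 0.1636]
ee_rot: [1.51, 0.977, -1.519]
force: [-0.2, -0.3, -1.0]
width: 0.373
```

Request:
step_arm([
  [1,0,0,0,0,0,0],
  [1,0,0,0,0,0,0],
  [1,0,0,0,0,0,0],
  [1,0,0,0,0,0,0],
  [1,0,0,0,0,0,0],
])

```text
clock: 6.75
position: [0.6157, -0.2198, 0.1656]
ee_rot: [1.508, 0.984, -1.508]
force: [-0.6, 0.4, -2.0]
width: 0.376
```

```bash
python3 -c "
from h import *
plan([.617,-.221,.043],66.1)"
```

```text
t 6.75 pos [ 0.6157 -0.2198  0.1656] jaw -113.77 w 0.376 F [-0.6  0.4 -2. ]
shift [0.1532 0.0022 0.0009] turn [ 0.0022 -0.0006  0.0006]
```

Request:
step_arm([
  [1,0.03,0.002,0.001,0.002,0,0],
  [1,0.06,0.002,0.001,0.002,0,0],
  [1,0.09,0.002,0.001,0.002,0,0],
  [1,0.115,0.002,0.001,0.002,0,0],
  [1,0.13,0.002,0.001,0.002,0,0],
  [1,0.14,0.002,0.001,0.002,0,0],
  [1,0.147,0.002,0.001,0.002,0,0],
  [1,0.151,0.002,0.001,0.002,0,0],
  [1,0.153,0.002,0.001,0.002,0,0],
  [1,0.153,0.002,0.001,0.002,0,0],
  [1,0.153,0.002,0.001,0.002,0,0],
  [1,0.153,0.002,0.001,0.002,0,0],
])

```text
clock: 7.75
position: [0.617, -0.2233, 0.0443]
ee_rot: [1.512, 0.98, -1.51]
force: [-0.1, -0.1, -1.1]
width: 0.373
```

Request:
step_arm([
  [1,0.001,0,0,0,0,0],
  [1,0.002,0,0,0,0,0],
  [1,0.002,0,0,0,0,0],
  [1,0.002,0,0,0,0,0],
])

```text
clock: 8.08
position: [0.6165, -0.2231, 0.0419]
ee_rot: [1.511, 0.981, -1.511]
force: [-0.1, 0.7, -2.2]
width: 0.377
```

Nearly on the floor. Opening gently, then rising.

Request:
step_arm([
  [0.2,0,0,0,0,0,0],
  [0.1,0,0,0,0,0,0],
  [0,0,0,0,0,0,0],
  [-0.3,0,0,0,0,0,0],
  [-0.6,0,0,0,0,0,0],
  [-1,0,0,0,0,0,0],
  [-1,0,0,0,0,0,0],
  [-1,0,0,0,0,0,0],
  [-1,0,0,0,0,0,0],
])

```text
clock: 8.83
position: [0.6166, -0.2231, 0.0419]
ee_rot: [1.511, 0.981, -1.511]
force: [0.4, -0.1, 0.0]
width: 0.885
```

Request:
step_arm([
  [-1,-0.02,0,0,0,0,0],
  [-1,-0.05,0,0,0,0,0],
  [-1,-0.09,0,0,0,0,0],
  [-1,-0.13,0,0,0,0,0],
  [-1,-0.17,0,0,0,0,0],
  [-1,-0.2,0,0,0,0,0],
  [-1,-0.2,0,0,0,0,0],
  [-1,-0.2,0,0,0,0,0],
])

```text
clock: 9.5
position: [0.6174, -0.2234, 0.2036]
ee_rot: [1.512, 0.978, -1.508]
force: [-0.0, 0.5, -0.4]
width: 1.0
```

```bash
cat > chk.py <<'E'
import sys
from cell import status,cams
from h import *
# check positions of sockets standing in tray: top-plane points near each pocket
PK=np.array([[.617,-.221],[.565,-.198],[.512,-.1746],[.459,-.152]])
H=[.078,.088,.060,.062]
def chk(tag,n):
  for cam in ["scene","side","wrist"]:
    s=status.observe();d=cams.get_image(cam);pose=(s["position"],s["ee_rot"])
    W=world(d,pose);cv2.imwrite(f"pics/{cam}_{tag}.png",d["pixels"][:,:,::-1])
    for k in range(n):
        q=(abs(W[...,2]-H[k])<.005)&(np.hypot(*(W[...,:2]-PK[k]).transpose(2,0,1))<.035)&(d["range_z"]>0)
        if q.sum()<8: print(cam,k,"none");continue
        P=W[q];c,r=cv2.minEnclosingCircle((P[:,:2]*1000).astype(np.float32))
        e=np.array(c)/1e3-PK[k];a=np.radians(-23.8);ax=np.array([np.cos(a),np.sin(a)])
        print(cam,k+1,"c",np.round(c,1),"D",round(2*r,1),"along/across mm",(e@ax*1e3).round(1),(e@[-ax[1],ax[0]]*1e3).round(1),"top",np.percentile(P[:,2],90).round(4))
chk(sys.argv[1],int(sys.argv[2]))
E
python3 chk.py a 1; python3 -c "
from h import *
plan([.5844,.1981,.25],102.3)"
```

```text
scene 1 c [ 618.7 -222.4] D 37.1 along/across mm 2.1 -0.6 top 0.0791
side 1 c [ 614.7 -222.9] D 36.8 along/across mm -1.3 -2.7 top 0.0773
wrist 1 c [ 616.3 -224.2] D 34.6 along/across mm 0.6 -3.2 top 0.0788
t 9.65 pos [ 0.6157 -0.2228  0.2005] jaw -114.03 w 1.002 F [-0.8  0.3  0.2]
shift [-0.0615 -0.2501 -0.4646] turn [-6.054e-01 -4.000e-04  2.200e-03]
```

Long is standing in P1, within 3 mm. Next: slim.

Request:
step_arm([
  [-1,0,-0.25,-0.4645,-0.604,0,0],
  [-1,0,-0.25,-0.4645,-0.604,0,0],
  [-1,0,-0.25,-0.4645,-0.604,0,0],
  [-1,0,-0.25,-0.4645,-0.604,0,0],
  [-1,0,-0.25,-0.4645,-0.604,0,0],
  [-1,0,-0.25,-0.4645,-0.604,0,0],
  [-1,0,-0.25,-0.4645,-0.604,0,0],
  [-1,0,-0.25,-0.4645,-0.604,0,0],
  [-1,0,-0.25,-0.4645,-0.604,0,0],
  [-1,0,-0.25,-0.4645,-0.604,0,0],
  [-1,0,-0.25,-0.4645,-0.604,0,0],
  [-1,0,-0.25,-0.4645,-0.604,0,0],
])

```text
clock: 10.65
position: [0.5832, 0.2025, 0.2003]
ee_rot: [1.045, 1.308, -1.047]
force: [-0.3, -0.4, -0.5]
width: 1.001
```

Request:
step_arm([
  [-1,0,0,0,0,0,0],
  [-1,0,0,0,0,0,0],
  [-1,0,0,0,0,0,0],
  [-1,0,0,0,0,0,0],
])

```text
clock: 10.98
position: [0.5855, 0.1961, 0.2016]
ee_rot: [1.052, 1.301, -1.053]
force: [0.2, 0.3, 1.3]
width: 1.0
```

```bash
python3 -c "
from h import *
plan([.5844,.1981,.054],102.3)"
```

```text
t 10.98 pos [0.5855 0.1961 0.2016] jaw -77.92 w 1.0 F [0.2 0.3 1.3]
shift [ 0.1845 -0.0008 -0.0029] turn [-0.0037  0.0006  0.0004]
```

Request:
step_arm([
  [-1,0.04,-0.001,-0.002,-0.003,0,0],
  [-1,0.08,-0.001,-0.002,-0.003,0,0],
  [-1,0.12,-0.001,-0.002,-0.003,0,0],
  [-1,0.15,-0.001,-0.002,-0.003,0,0],
  [-1,0.17,-0.001,-0.002,-0.003,0,0],
  [-1,0.18,-0.001,-0.002,-0.003,0,0],
  [-1,0.184,-0.001,-0.002,-0.003,0,0],
  [-1,0.184,-0.001,-0.002,-0.003,0,0],
  [-1,0.184,-0.001,-0.002,-0.003,0,0],
])

```text
clock: 11.73
position: [0.5849, 0.1992, 0.0558]
ee_rot: [1.05, 1.303, -1.047]
force: [0.2, -0.0, -0.7]
width: 1.001
```

Request:
step_arm([
  [0.3,0,0,0,0,0,0],
  [0.5,0,0,0,0,0,0],
  [0.6,0,0,0,0,0,0],
  [0.7,0,0,0,0,0,0],
  [0.8,0,0,0,0,0,0],
  [1,0,0,0,0,0,0],
  [1,0,0,0,0,0,0],
  [1,0,0,0,0,0,0],
  [1,0,0,0,0,0,0],
  [1,0,0,0,0,0,0],
  [1,0,0,0,0,0,0],
])

```text
clock: 12.65
position: [0.5841, 0.199, 0.0547]
ee_rot: [1.048, 1.304, -1.049]
force: [0.7, -0.1, -0.2]
width: 0.293
```

Request:
step_arm([
  [1,-0.03,0,0,0,0,0],
  [1,-0.06,0,0,0,0,0],
  [1,-0.1,0,0,0,0,0],
  [1,-0.14,0,0,0,0,0],
  [1,-0.15,0,0,0,0,0],
  [1,-0.15,0,0,0,0,0],
  [1,-0.15,0,0,0,0,0],
])

```text
clock: 13.23
position: [0.5838, 0.1989, 0.1742]
ee_rot: [1.048, 1.304, -1.049]
force: [-0.4, -0.1, -2.8]
width: 0.304
```

```bash
python3 -c "
from h import *
plan([.565,-.198,.174],66.1)"
```

```text
t 13.23 pos [0.5838 0.1989 0.1742] jaw -77.61 w 0.304 F [-0.4 -0.1 -2.8]
shift [ 3.000e-04 -1.294e-01  4.796e-01] turn [6.048e-01 3.000e-04 2.000e-04]
```

Request:
step_arm([
  [1,0,-0.01,0.04,0.05,0,0],
  [1,0,-0.023,0.085,0.12,0,0],
  [1,0,-0.035,0.13,0.2,0,0],
  [1,0,-0.049,0.18,0.27,0,0],
  [1,0,-0.062,0.23,0.33,0,0],
  [1,0,-0.076,0.28,0.39,0,0],
  [1,0,-0.089,0.33,0.44,0,0],
  [1,0,-0.102,0.38,0.5,0,0],
  [1,0,-0.115,0.425,0.55,0,0],
  [1,0,-0.124,0.46,0.6,0,0],
  [1,0,-0.128,0.475,0.605,0,0],
  [1,0,-0.1294,0.479,0.605,0,0],
])

```text
clock: 14.23
position: [0.5632, -0.201, 0.1724]
ee_rot: [1.51, 0.98, -1.517]
force: [0.7, 1.7, -1.4]
width: 0.301
```

Request:
step_arm([
  [1,0,0,0,0,0,0],
  [1,0,0,0,0,0,0],
  [1,0,0,0,0,0,0],
  [1,0,0,0,0,0,0],
  [1,0,0,0,0,0,0],
])

```text
clock: 14.65
position: [0.5655, -0.1959, 0.1747]
ee_rot: [1.508, 0.984, -1.508]
force: [0.0, -0.0, -1.7]
width: 0.298
```

```bash
python3 -c "
from h import *
plan([.565,-.199,.0515],66.1)"
```

```text
t 14.65 pos [ 0.5655 -0.1959  0.1747] jaw -113.78 w 0.298 F [ 0.  -0.  -1.7]
shift [0.1539 0.001  0.0039] turn [ 0.002  -0.0004  0.0001]
```

Request:
step_arm([
  [1,0.03,0.001,0.002,0.002,0,0],
  [1,0.06,0.001,0.002,0.002,0,0],
  [1,0.09,0.001,0.002,0.002,0,0],
  [1,0.115,0.001,0.002,0.002,0,0],
  [1,0.13,0.001,0.002,0.002,0,0],
  [1,0.14,0.001,0.002,0.002,0,0],
  [1,0.147,0.001,0.002,0.002,0,0],
  [1,0.151,0.001,0.002,0.002,0,0],
  [1,0.154,0.001,0.002,0.002,0,0],
  [1,0.154,0.001,0.002,0.002,0,0],
  [1,0.154,0.001,0.002,0.002,0,0],
  [1,0.154,0.001,0.002,0.002,0,0],
])

```text
clock: 15.65
position: [0.5658, -0.1993, 0.0522]
ee_rot: [1.512, 0.98, -1.51]
force: [-0.1, -0.2, -1.2]
width: 0.3
```

Request:
step_arm([
  [1,0.001,0,0,0,0,0],
  [1,0.0015,0,0,0,0,0],
  [1,0.0015,0,0,0,0,0],
  [0.3,0.0015,0,0,0,0,0],
  [0.2,0.0015,0,0,0,0,0],
  [0,0.0015,0,0,0,0,0],
  [-0.3,0.0015,0,0,0,0,0],
  [-0.6,0.0015,0,0,0,0,0],
  [-1,0.0015,0,0,0,0,0],
  [-1,0.0015,0,0,0,0,0],
  [-1,0.0015,0,0,0,0,0],
  [-1,0.0015,0,0,0,0,0],
])

```text
clock: 16.65
position: [0.5653, -0.1992, 0.0503]
ee_rot: [1.511, 0.981, -1.511]
force: [-0.4, 0.5, 0.0]
width: 0.856
```

Request:
step_arm([
  [-1,-0.02,0,0,0,0,0],
  [-1,-0.05,0,0,0,0,0],
  [-1,-0.09,0,0,0,0,0],
  [-1,-0.13,0,0,0,0,0],
  [-1,-0.17,0,0,0,0,0],
  [-1,-0.19,0,0,0,0,0],
  [-1,-0.19,0,0,0,0,0],
  [-1,-0.19,0,0,0,0,0],
])

```text
clock: 17.32
position: [0.5658, -0.1993, 0.2033]
ee_rot: [1.512, 0.979, -1.509]
force: [-0.1, 0.7, 0.4]
width: 0.997
```

```bash
python3 chk.py b 2; python3 -c "
from h import *
plan([.5293,.1888,.2],102.3)"
```

```text
scene 1 c [ 620.  -223.8] D 39.2 along/across mm 3.9 -1.4 top 0.0786
scene 2 c [ 569.4 -199.2] D 29.0 along/across mm 4.5 0.7 top 0.0889
side 1 c [ 613.5 -221.9] D 39.6 along/across mm -2.8 -2.2 top 0.0774
side 2 c [ 563.3 -198.4] D 27.9 along/across mm -1.4 -1.1 top 0.0873
wrist 1 c [ 615.8 -224.2] D 34.8 along/across mm 0.2 -3.4 top 0.0788
wrist 2 c [ 565.  -199.9] D 27.7 along/across mm 0.7 -1.8 top 0.0888
t 17.47 pos [ 0.5644 -0.1989  0.2009] jaw -114.03 w 1.001 F [-0.4 -0.1 -0.8]
shift [ 0.0015 -0.2374 -0.4247] turn [-6.055e-01 -3.000e-04  2.300e-03]
```

Slim is good in P2. Next: small.

Request:
step_arm([
  [-1,0,-0.237,-0.4245,-0.604,0,0],
  [-1,0,-0.237,-0.4245,-0.604,0,0],
  [-1,0,-0.237,-0.4245,-0.604,0,0],
  [-1,0,-0.237,-0.4245,-0.604,0,0],
  [-1,0,-0.237,-0.4245,-0.604,0,0],
  [-1,0,-0.237,-0.4245,-0.604,0,0],
  [-1,0,-0.237,-0.4245,-0.604,0,0],
  [-1,0,-0.237,-0.4245,-0.604,0,0],
  [-1,0,-0.237,-0.4245,-0.604,0,0],
  [-1,0,-0.237,-0.4245,-0.604,0,0],
  [-1,0,-0.237,-0.4245,-0.604,0,0],
  [-1,0,-0.237,-0.4245,-0.604,0,0],
])

```text
clock: 18.47
position: [0.5296, 0.1887, 0.201]
ee_rot: [1.048, 1.305, -1.051]
force: [0.7, -1.5, -0.6]
width: 1.003
```

Request:
step_arm([
  [-1,0,0,0,0,0,0],
  [-1,0,0,0,0,0,0],
  [-1,0,0,0,0,0,0],
  [-1,0,0,0,0,0,0],
  [-1,0,0,0,0,0,0],
  [-1,0,0,0,0,0,0],
])

```text
clock: 18.97
position: [0.5306, 0.1878, 0.2024]
ee_rot: [1.051, 1.302, -1.051]
force: [-0.2, -0.0, -0.8]
width: 1.0
```

```bash
python3 -c "
from h import *
plan([.5293,.1888,.034],102.3)"
```

```text
t 18.97 pos [0.5306 0.1878 0.2024] jaw -77.84 w 1.0 F [-0.2 -0.  -0.8]
shift [ 0.2104 -0.0013 -0.0016] turn [-0.0023  0.0001 -0.0001]
```

Request:
step_arm([
  [-1,0.04,-0.001,-0.001,-0.002,0,0],
  [-1,0.085,-0.001,-0.001,-0.002,0,0],
  [-1,0.13,-0.001,-0.001,-0.002,0,0],
  [-1,0.165,-0.001,-0.001,-0.002,0,0],
  [-1,0.19,-0.001,-0.001,-0.002,0,0],
  [-1,0.205,-0.001,-0.001,-0.002,0,0],
  [-1,0.21,-0.001,-0.001,-0.002,0,0],
  [-1,0.21,-0.001,-0.001,-0.002,0,0],
  [-1,0.21,-0.001,-0.001,-0.002,0,0],
])

```text
clock: 19.72
position: [0.5302, 0.1892, 0.0353]
ee_rot: [1.05, 1.303, -1.048]
force: [-0.9, -1.1, -0.3]
width: 1.0
```

Request:
step_arm([
  [0.3,0,0,0,0,0,0],
  [0.5,0,0,0,0,0,0],
  [0.6,0,0,0,0,0,0],
  [0.7,0,0,0,0,0,0],
  [0.8,0,0,0,0,0,0],
  [1,0,0,0,0,0,0],
  [1,0,0,0,0,0,0],
  [1,0,0,0,0,0,0],
  [1,0,0,0,0,0,0],
  [1,0,0,0,0,0,0],
  [1,0,0,0,0,0,0],
])

```text
clock: 20.63
position: [0.5294, 0.1888, 0.0342]
ee_rot: [1.049, 1.303, -1.049]
force: [0.6, -0.2, 0.1]
width: 0.334
```

Request:
step_arm([
  [1,-0.03,0,0,0,0,0],
  [1,-0.06,0,0,0,0,0],
  [1,-0.1,0,0,0,0,0],
  [1,-0.14,0,0,0,0,0],
  [1,-0.16,0,0,0,0,0],
  [1,-0.16,0,0,0,0,0],
  [1,-0.16,0,0,0,0,0],
])

```text
clock: 21.22
position: [0.5298, 0.1889, 0.1628]
ee_rot: [1.05, 1.302, -1.048]
force: [-0.9, 0.3, -1.7]
width: 0.33
```

```bash
python3 -c "
from h import *
plan([.512,-.1746,.162],66.1)"
```

```text
t 21.22 pos [0.5298 0.1889 0.1628] jaw -77.68 w 0.33 F [-0.9  0.3 -1.7]
shift [ 0.0008 -0.1187  0.4391] turn [ 6.036e-01 -6.000e-04 -1.400e-03]
```

Request:
step_arm([
  [1,0,-0.011,0.04,0.05,0,0],
  [1,0,-0.023,0.085,0.12,0,0],
  [1,0,-0.035,0.13,0.2,0,0],
  [1,0,-0.049,0.18,0.27,0,0],
  [1,0,-0.062,0.23,0.34,0,0],
  [1,0,-0.076,0.28,0.4,0,0],
  [1,0,-0.089,0.33,0.46,0,0],
  [1,0,-0.102,0.375,0.52,0,0],
  [1,0,-0.112,0.415,0.57,0,0],
  [1,0,-0.117,0.433,0.604,0,0],
  [1,0,-0.1187,0.4385,0.604,0,0],
  [1,0,-0.1187,0.4385,0.604,0,0],
])

```text
clock: 22.22
position: [0.5105, -0.175, 0.1608]
ee_rot: [1.509, 0.983, -1.513]
force: [0.6, 0.4, -0.8]
width: 0.326
```

Request:
step_arm([
  [1,0,0,0,0,0,0],
  [1,0,0,0,0,0,0],
  [1,0,0,0,0,0,0],
  [1,0,0,0,0,0,0],
  [1,0,0,0,0,0,0],
  [1,0,0,0,0,0,0],
])

```text
clock: 22.72
position: [0.5117, -0.1737, 0.1623]
ee_rot: [1.509, 0.983, -1.509]
force: [-0.7, -0.3, -1.0]
width: 0.329
```

```bash
python3 -c "
from h import *
plan([.512,-.1755,.031],66.1)"
```

```text
t 22.72 pos [ 0.5117 -0.1737  0.1623] jaw -113.86 w 0.329 F [-0.7 -0.3 -1. ]
shift [0.1642 0.0013 0.002 ] turn [ 0.0007 -0.0001 -0.0001]
```

Request:
step_arm([
  [1,0.03,0.001,0.001,0,0,0],
  [1,0.06,0.001,0.001,0,0,0],
  [1,0.09,0.001,0.001,0,0,0],
  [1,0.12,0.001,0.001,0,0,0],
  [1,0.14,0.001,0.001,0,0,0],
  [1,0.15,0.001,0.001,0,0,0],
  [1,0.157,0.001,0.001,0,0,0],
  [1,0.161,0.001,0.001,0,0,0],
  [1,0.164,0.001,0.001,0,0,0],
  [1,0.164,0.001,0.001,0,0,0],
  [1,0.164,0.001,0.001,0,0,0],
  [1,0.164,0.001,0.001,0,0,0],
])

```text
clock: 23.72
position: [0.5125, -0.1753, 0.0318]
ee_rot: [1.51, 0.981, -1.509]
force: [-0.1, 0.7, -1.1]
width: 0.332
```

Request:
step_arm([
  [1,0.001,0,0,0,0,0],
  [1,0.0015,0,0,0,0,0],
  [1,0.0015,0,0,0,0,0],
  [0.25,0.0015,0,0,0,0,0],
  [0.15,0.0015,0,0,0,0,0],
  [0,0.0015,0,0,0,0,0],
  [-0.3,0.0015,0,0,0,0,0],
  [-0.6,0.0015,0,0,0,0,0],
  [-1,0.0015,0,0,0,0,0],
  [-1,0.0015,0,0,0,0,0],
  [-1,0.0015,0,0,0,0,0],
  [-1,0.0015,0,0,0,0,0],
])

```text
clock: 24.72
position: [0.512, -0.1752, 0.0299]
ee_rot: [1.51, 0.982, -1.51]
force: [-0.4, -0.3, 0.0]
width: 0.88
```

Request:
step_arm([
  [-1,-0.02,0,0,0,0,0],
  [-1,-0.05,0,0,0,0,0],
  [-1,-0.09,0,0,0,0,0],
  [-1,-0.13,0,0,0,0,0],
  [-1,-0.17,0,0,0,0,0],
  [-1,-0.21,0,0,0,0,0],
  [-1,-0.21,0,0,0,0,0],
  [-1,-0.21,0,0,0,0,0],
])

```text
clock: 25.38
position: [0.5132, -0.1755, 0.1998]
ee_rot: [1.512, 0.979, -1.506]
force: [0.0, -0.5, -1.1]
width: 1.0
```

```bash
python3 chk.py c 3; python3 -c "
from h import *
plan([.4727,.179,.2],102.3)"
```

```text
scene 1 c [ 619.5 -222.8] D 36.4 along/across mm 3.0 -0.6 top 0.079
scene 2 c [ 567.4 -199.7] D 31.4 along/across mm 2.9 -0.6 top 0.0891
scene 3 c [ 515.8 -174.6] D 30.5 along/across mm 3.5 1.6 top 0.0606
side 1 c [ 613.3 -221.2] D 37.7 along/across mm -3.3 -1.7 top 0.078
side 2 c [ 563.1 -198.2] D 29.0 along/across mm -1.7 -0.9 top 0.0874
side 3 c [ 511.1 -174.7] D 33.0 along/across mm -0.8 -0.5 top 0.0598
wrist 1 c [ 615.7 -224. ] D 34.8 along/across mm 0.1 -3.2 top 0.0789
wrist 2 c [ 564.7 -199.6] D 27.6 along/across mm 0.4 -1.6 top 0.0888
wrist 3 c [ 511.3 -175.7] D 31.0 along/across mm -0.2 -1.3 top 0.0608
t 25.53 pos [ 0.5111 -0.175   0.1967] jaw -113.91 w 1.002 F [ 0.1 -0.8  0.3]
shift [-0.0038 -0.2233 -0.385 ] turn [-6.035e-01 -2.000e-04  2.000e-03]
```

Small is good in P3. Last: wide.

Request:
step_arm([
  [-1,-0.004,-0.223,-0.385,-0.602,0,0],
  [-1,-0.004,-0.223,-0.385,-0.602,0,0],
  [-1,-0.004,-0.223,-0.385,-0.602,0,0],
  [-1,-0.004,-0.223,-0.385,-0.602,0,0],
  [-1,-0.004,-0.223,-0.385,-0.602,0,0],
  [-1,-0.004,-0.223,-0.385,-0.602,0,0],
  [-1,-0.004,-0.223,-0.385,-0.602,0,0],
  [-1,-0.004,-0.223,-0.385,-0.602,0,0],
  [-1,-0.004,-0.223,-0.385,-0.602,0,0],
  [-1,-0.004,-0.223,-0.385,-0.602,0,0],
  [-1,-0.004,-0.223,-0.385,-0.602,0,0],
  [-1,-0.004,-0.223,-0.385,-0.602,0,0],
])

```text
clock: 26.53
position: [0.4733, 0.1775, 0.1999]
ee_rot: [1.049, 1.303, -1.053]
force: [0.1, 0.0, -0.0]
width: 1.0
```

Request:
step_arm([
  [-1,0,0,0,0,0,0],
  [-1,0,0,0,0,0,0],
  [-1,0,0,0,0,0,0],
  [-1,0,0,0,0,0,0],
  [-1,0,0,0,0,0,0],
  [-1,0,0,0,0,0,0],
])

```text
clock: 27.03
position: [0.4739, 0.1785, 0.2012]
ee_rot: [1.051, 1.302, -1.051]
force: [1.4, -0.1, -0.4]
width: 1.002
```

```bash
python3 -c "
from h import *
plan([.4727,.179,.036],102.3)"
```

```text
t 27.03 pos [0.4739 0.1785 0.2012] jaw -77.82 w 1.002 F [ 1.4 -0.1 -0.4]
shift [ 0.2064 -0.0013 -0.001 ] turn [-0.002   0.     -0.0002]
```

Request:
step_arm([
  [-1,0.04,-0.001,-0.001,-0.002,0,0],
  [-1,0.085,-0.001,-0.001,-0.002,0,0],
  [-1,0.13,-0.001,-0.001,-0.002,0,0],
  [-1,0.165,-0.001,-0.001,-0.002,0,0],
  [-1,0.19,-0.001,-0.001,-0.002,0,0],
  [-1,0.201,-0.001,-0.001,-0.002,0,0],
  [-1,0.206,-0.001,-0.001,-0.002,0,0],
  [-1,0.206,-0.001,-0.001,-0.002,0,0],
  [-1,0.206,-0.001,-0.001,-0.002,0,0],
])

```text
clock: 27.78
position: [0.4736, 0.1797, 0.0373]
ee_rot: [1.05, 1.303, -1.048]
force: [-0.1, -0.6, 1.4]
width: 1.002
```

Request:
step_arm([
  [0.1,0,0,0,0,0,0],
  [0.4,0,0,0,0,0,0],
  [0.5,0,0,0,0,0,0],
  [0.6,0,0,0,0,0,0],
  [0.8,0,0,0,0,0,0],
  [1,0,0,0,0,0,0],
  [1,0,0,0,0,0,0],
  [1,0,0,0,0,0,0],
  [1,0,0,0,0,0,0],
  [1,0,0,0,0,0,0],
  [1,0,0,0,0,0,0],
])

```text
clock: 28.7
position: [0.4728, 0.1793, 0.0362]
ee_rot: [1.049, 1.303, -1.049]
force: [-0.7, 0.2, 0.3]
width: 0.407
```

Request:
step_arm([
  [1,-0.03,0,0,0,0,0],
  [1,-0.06,0,0,0,0,0],
  [1,-0.1,0,0,0,0,0],
  [1,-0.14,0,0,0,0,0],
  [1,-0.16,0,0,0,0,0],
  [1,-0.16,0,0,0,0,0],
  [1,-0.16,0,0,0,0,0],
])

```text
clock: 29.28
position: [0.4731, 0.1793, 0.1646]
ee_rot: [1.05, 1.302, -1.048]
force: [-0.7, -0.2, -1.8]
width: 0.407
```

```bash
python3 -c "
from h import *
plan([.459,-.152,.164],66.1)"
```

```text
t 29.28 pos [0.4731 0.1793 0.1646] jaw -77.68 w 0.407 F [-0.7 -0.2 -1.8]
shift [ 0.0007 -0.1055  0.4008] turn [ 6.037e-01 -4.000e-04 -1.300e-03]
```

Tip offset is 28.2 mm, so the tray tip height is 32.2 mm.

Request:
step_arm([
  [1,0,-0.01,0.04,0.05,0,0],
  [1,0,-0.022,0.085,0.12,0,0],
  [1,0,-0.034,0.13,0.2,0,0],
  [1,0,-0.047,0.18,0.27,0,0],
  [1,0,-0.06,0.23,0.34,0,0],
  [1,0,-0.074,0.28,0.4,0,0],
  [1,0,-0.087,0.33,0.46,0,0],
  [1,0,-0.097,0.37,0.52,0,0],
  [1,0,-0.103,0.393,0.57,0,0],
  [1,0,-0.1055,0.401,0.604,0,0],
  [1,0,-0.1055,0.401,0.604,0,0],
  [1,0,-0.1055,0.401,0.604,0,0],
])

```text
clock: 30.28
position: [0.4585, -0.1507, 0.1634]
ee_rot: [1.508, 0.985, -1.509]
force: [0.7, 0.9, -3.4]
width: 0.406
```

Request:
step_arm([
  [1,0,0,0,0,0,0],
  [1,0,0,0,0,0,0],
  [1,0,0,0,0,0,0],
  [1,0,0,0,0,0,0],
  [1,0,0,0,0,0,0],
  [1,0,0,0,0,0,0],
])

```text
clock: 30.78
position: [0.4589, -0.1519, 0.1643]
ee_rot: [1.509, 0.982, -1.509]
force: [-0.2, -0.3, -2.0]
width: 0.408
```

```bash
python3 -c "
from h import *
plan([.459,-.152,.033],66.1)"
```

```text
t 30.78 pos [ 0.4589 -0.1519  0.1643] jaw -113.88 w 0.408 F [-0.2 -0.3 -2. ]
shift [1.642e-01 1.000e-04 1.000e-04] turn [ 0.0003 -0.     -0.0001]
```

Request:
step_arm([
  [1,0.03,0,0,0,0,0],
  [1,0.06,0,0,0,0,0],
  [1,0.09,0,0,0,0,0],
  [1,0.12,0,0,0,0,0],
  [1,0.14,0,0,0,0,0],
  [1,0.15,0,0,0,0,0],
  [1,0.157,0,0,0,0,0],
  [1,0.161,0,0,0,0,0],
  [1,0.164,0,0,0,0,0],
  [1,0.164,0,0,0,0,0],
  [1,0.164,0,0,0,0,0],
  [1,0.164,0,0,0,0,0],
])

```text
clock: 31.78
position: [0.4593, -0.1523, 0.0337]
ee_rot: [1.51, 0.981, -1.509]
force: [0.6, 0.2, -1.6]
width: 0.409
```

Request:
step_arm([
  [1,0.001,0,0,0,0,0],
  [1,0.0012,0,0,0,0,0],
  [1,0.0012,0,0,0,0,0],
  [0.1,0.0012,0,0,0,0,0],
  [0,0.0012,0,0,0,0,0],
  [-0.2,0.0012,0,0,0,0,0],
  [-0.4,0.0012,0,0,0,0,0],
  [-0.6,0.0012,0,0,0,0,0],
  [-1,0.0012,0,0,0,0,0],
  [-1,0.0012,0,0,0,0,0],
  [-1,0.0012,0,0,0,0,0],
  [-1,0.0012,0,0,0,0,0],
])

```text
clock: 32.78
position: [0.4588, -0.1521, 0.0321]
ee_rot: [1.51, 0.982, -1.51]
force: [0.3, -0.0, 0.5]
width: 0.96
```

Request:
step_arm([
  [-1,-0.02,0,0,0,0,0],
  [-1,-0.05,0,0,0,0,0],
  [-1,-0.09,0,0,0,0,0],
  [-1,-0.13,0,0,0,0,0],
  [-1,-0.17,0,0,0,0,0],
  [-1,-0.21,0,0,0,0,0],
  [-1,-0.25,0,0,0,0,0],
  [-1,-0.25,0,0,0,0,0],
  [-1,-0.25,0,0,0,0,0],
  [-1,-0.25,0,0,0,0,0],
  [-1,-0.25,0,0,0,0,0],
  [-1,-0.25,0,0,0,0,0],
])

```text
clock: 33.78
position: [0.458, -0.1519, 0.2308]
ee_rot: [1.508, 0.984, -1.512]
force: [0.9, 0.4, 0.6]
width: 1.002
```

```bash
python3 chk.py d 4; python3 -c "
import cv2
a=cv2.imread('pics/scene_d.png')[120:270,90:290];b=cv2.imread('pics/side_d.png')[100:250,200:400]
cv2.imwrite('pics/final.png',cv2.resize(cv2.hconcat([a,b]),None,fx=2,fy=2,interpolation=cv2.INTER_CUBIC))"
```

```text
scene 1 c [ 619.2 -224.3] D 37.5 along/across mm 3.3 -2.1 top 0.079
scene 2 c [ 568.4 -199.9] D 28.7 along/across mm 3.9 -0.4 top 0.0892
scene 3 c [ 516.  -175.4] D 34.3 along/across mm 4.0 0.9 top 0.0609
scene 4 c [ 462.8 -152.2] D 39.5 along/across mm 3.5 1.4 top 0.0626
side 1 c [ 614.6 -222. ] D 33.9 along/across mm -1.8 -1.9 top 0.0774
side 2 c [ 563.1 -197.4] D 30.3 along/across mm -2.0 -0.2 top 0.0878
side 3 c [ 510.4 -175.5] D 33.2 along/across mm -1.1 -1.5 top 0.0597
side 4 c [ 457.8 -150.9] D 39.9 along/across mm -1.5 0.5 top 0.0617
wrist 0 none
wrist 2 c [ 564.6 -199.9] D 27.9 along/across mm 0.4 -1.9 top 0.0889
wrist 3 c [ 511.6 -175.7] D 30.6 along/across mm 0.0 -1.2 top 0.0607
wrist 4 c [ 457.8 -152.4] D 37.7 along/across mm -1.0 -0.9 top 0.0628
```

View pics/final.png

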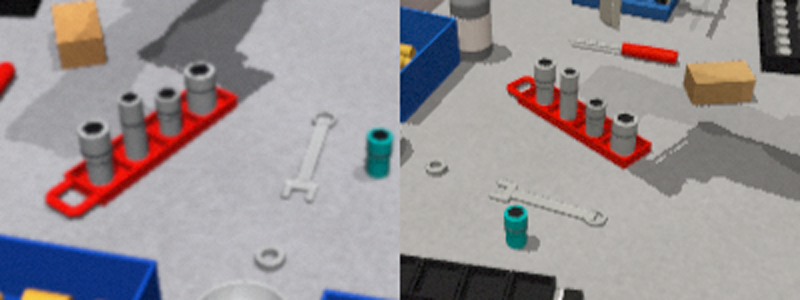

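The picture shows all four sockets upright in the tray. From the handle, left crop: long (95,130), slim (132,98), small (168,92), wide (200,70). Handing in.

```bash
python3 -c "
from cell import arm
print(arm.sign_off())"
```

```text
the job is handed in; nothing more can be done
None
```

I moved all four sockets from the old rail into the red tray and handed the job in at about 34 s of the 112 s limit. Counted from the ring on the rail and from the bow handle on the tray, the order is long, slim, small, wide.

- **Position:** the last checks put every socket within about 4 mm of its pocket centre, against the 15 mm allowed.
- **Height:** the socket tops measured 78, 88, 60 and 62 mm, within about 1 mm, so all four are standing on the pocket floors. The final picture shows them upright with mouths up.
- **Gripper:** it was open and about 0.23 m above the table at hand-in. The force readings between moves stayed at a few newtons.
- **Disagreements:** the scene and side cameras differ by up to 6 mm along the row. In the final wrist view the long socket was out of sight. The earlier wrist views had put it about 3 mm off centre, and the other two cameras still showed it in place at the end.

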